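Load the pendulum weight and swing the keeper over it

ROBOT

A 7-joint arm with a two-finger parallel gripper is mounted at the origin on the work surface. World frame = base frame: x ahead of the robot, y to its left, z up, the work surface at z = 0. Lengths are in m, angles in rad, forces in N, time in s.
With the tool pointing down it reaches from about 0.35 to 0.9 m from the base axis. Payload 8.1 kg.
Tool frame: the origin (TCP) lies at the centre of the arm's flange, where the gripper is bolted on; the fingertips stand 178 mm ahead of it and the grasp point (between the pads) lies 159 mm ahead of it; z points along the fingers, y is the direction in which the jaws open and shut (so a half turn about z gives the same grasp; the last joint's range is limited). The gripper opens to 92 mm and grips with 3 to 60 N. Pads are 19 mm wide; open, the fingers measure 130 mm over their backs; the gripper's body (75 mm by 190 mm) begins 47 mm behind the grasp point.
Start: joints at [1.09, 0.434, 0.025, 1.573, -0.012, 1.134, -0.075], TCP at [0.231, -0.581, 0.405] pointing down, gripper open.
Joint ranges: [-2.62, 2.62], [-0.44, 2.09], [-1.27, 1.32], [0.08, 2.57], [-1.32, 4.46], [0.12, 2], [-2.74, 2.74]. Speed limits (rad/s): [2.22, 2.22, 3.01, 3.01, 3.14, 3.14, 3.14].

INTERFACE

Orientations are given as a rotation vector (axis times angle).
In Python, from cell import arm gives the robot as it stands. The module is installed in compiled form; this text tells all that it offers.
- The arm moves only by the tool move_arm, never from a script. Its argument "steps" is a list of rows, each a list of 4 numbers: the shift along the tool's x, y, z in mm, then the turn about the tool's z in rad. In form: [[x, y, z, twist], ...]. A call has 1 to 20 rows; each row is the pose to reach, as a shift and turn from the pose commanded when the call began, along the tool's axes at that moment; what a row does not reach only later rows make up. A row lasts 1/8 s, in which the tool goes at most 62.5 mm and 10.7 degrees, less where a joint would pass 70% of its speed; a pose out of reach is approached as far as the arm can. A call with a gripper value outside its range is refused whole. "grip" is the finger opening in mm, from 0 to 91.8, set as the call begins (left out, the last holds). The fingers move at their own pace and stop on an object; "grip_force" is the grip in N (left out, the last holds). Time passes only in rows, so rows that repeat a pose let the fingers close. It gives the time, the measured TCP pose, the force and the opening at its end, in the units of the state.
- arm.observe(): the state, without advancing time (a new reading comes with each control period).
- arm.get_image(name): name is "scene" or "top" or "wrist"; returns the picture (480x640x3 uint8, red, green, blue); there is no depth.
- arm.camera_info(name): a dict with "mtx" (3x3 intrinsics, pixels), "dist_coeffs" ([k1, k2, p1, p2, k3] as OpenCV has them; the pictures are not rectified), "pose" (4x4, takes a point from camera to world coordinates); the wrist camera has in their place "T_tool_cam" (4x4, takes a point from camera to tool coordinates, whose origin is the TCP and whose axes are the flange's). Camera axes: x right, y down, z forward; pixel columns grow to the right and rows downward; lengths in m; the calibration is good to about 2 mm. A picture is of the moment at which its call begins: read the wrist's pose just before it. camera_info takes no time and is no camera call.
- arm.sign_off(): hands the job in, once; it reports no verdict.
The state is a dict: "clock": time; "joints": joint angles; "dq": joint speeds; "joint_efforts": joint torques, N m; "position": TCP position; "ee_rot": TCP orientation; "force": force on the tool from outside, world axes, zero at the start; "ft_torque": the same for the moment, N m; "width": opening from 0.0 (shut) to 1.0 (fully open).
Only numpy, scipy, OpenCV 4.12 (cv2) and the standard library are available. Lean on these libraries where they do the work, as an engineer would, in place of code of your own. Each camera call takes 0.05 s, during which the arm holds its last target.

TASK

Slide the large brass weight disc across the plywood pendulum board with your fingertips until it drops into the round recess and lies flat, flush with the board. Then push the steel keeper arm round by its post until it stops, lying over the disc. Only push and press: do not lift or tip up the disc, and leave everything else where it is.

Things in the scene. Friction and masses are not known exactly. Their poses are not given: they have to be found in the camera images.
- weight: brass disc, 50 mm diameter, 10 mm thick, about 0.16 kg, small dark dot in the middle of its top; it starts lying flat on the board. Origin at the centre of its underside, z up
- board: plywood board fixed to the bench, 220 mm (its x) by 300 mm (its y), 22 mm thick; origin at the centre of its underside, on the bench top; z up. A dark rod 26 mm wide, 12 mm thick runs 120 mm out from the +y end. The disc starts on the -y half; nothing lies between it and the recess
- recess (a point): centre of the recess's floor, at board (0, 50 mm), 12 mm above the bench; axes as the board's. The recess is round, its floor grey, 54 mm in diameter and 10 mm deep, open at the board's top, so the seated disc is flush
- keeper (a joint): angle of the keeper arm about an upright pivot at board (0, 100 mm): 0 = points along the board's +x, fully open; grows clockwise seen from above to its stop at 1.57 rad = points along the board's -y, over the recess. Starts between 0 and 0.5. It stays where it is left; 1 to 1.5 N at the post moves it.
- keeper_post (a point): centre of the top of the keeper's post, 57.5 mm above the bench. The post is round, steel, 12 mm in diameter, 42 mm from the pivot, and stands from 7.5 to 35.5 mm above the board on the keeper arm: a flat steel bar 18 mm wide, 5 mm thick, from 9 mm behind the pivot to 51 mm ahead of it, its underside 2.5 mm above the board, so it clears the seated disc
- small_disc: bystander: small brass disc, 28 mm diameter, 10 mm thick, on the board near its -x edge; origin under its centre
- finial: bystander: turned wooden finial, 28 mm diameter, 43 mm tall, standing on the board near its +x edge; origin under its centre
- gear: bystander: plywood gear wheel lying on the bench beside the board's -x edge, 94 mm diameter, 13 mm high at the hub; origin under its centre
- screwdriver: bystander: screwdriver lying on the bench beyond the board's +x edge
- solvent: bystander: clear bottle with a red cap, 72 mm diameter, 170 mm tall, on the bench
- mug: bystander: white mug, 84 mm diameter, 85 mm tall, on the bench
- offcut: bystander: dark wooden offcut on the bench, 160 x 45 x 12 mm
Not all that is in view belongs to the job. Leave any orange or pink look-alike of the weight alone.

How it is judged:
By the outcome, as a careful person would: the job done as asked, in the order asked, and still so for the second after the job is handed in, with the robot touching nothing.
It also fails if it takes over 56 s, if anything falls off the work surface, if the arm or the gripper's body presses on something with over 40 N, if the wrist force passes 120 N, or if a joint passes its speed limit or range.

## Working session

There is one attempt and no reset: what is moved stays moved. The work goes in short steps, Python scripts to look and compute and a tool call to move; the robot and the scene stay as the last step left them, time stands still between calls to the robot, and variables do not carry over. Pictures are saved under pics/ and viewed, and the job is handed in when it is done.

Besides the shell and the picture viewer there is one more tool, called as a command line: name --pt "numbers of a row" for each row, then --argument value for the rest. move_arm: Moves the arm, as the interface text tells. Its arguments: {"type":"object","properties":{"steps":{"type":"array"},"grip":{"type":"number"},"grip_force":{"type":"number"}},"required":["steps"]}

```bash
mkdir -p pics; python3 - <<'E'
from cell import arm
import cv2
s=arm.observe();print({k:(v if not hasattr(v,'__len__') else [round(float(x),4) for x in v]) for k,v in s.items()})
for n in("top","scene"):
    im=arm.get_image(n);cv2.imwrite(f"pics/{n}0.png",im[:,:,::-1]);c=arm.camera_info(n);print(n,c)
print(arm.camera_info("wrist"))
E
```

```text
{'clock': 0.0, 'joints': [1.0904, 0.4352, 0.025, 1.5741, -0.0116, 1.134, -0.0751], 'dq': [0.0005, 0.0001, 0.0013, 0.0001, 0.0002, -0.0007, -0.0009], 'joint_efforts': [-0.0005, -66.7852, 0.9855, -31.445, -0.0602, 0.0429, 0.0001], 'position': [0.2304, -0.5807, 0.4039], 'ee_rot': [-3.0842, -0.5896, 0.0007], 'force': [0.4375, -0.518, -0.068], 'ft_torque': [0.0322, -0.0014, 0.0032], 'width': 1.0018870678369036}
top {'mtx': array([[464.25754079,   0.        , 321.56950835],
       [  0.        , 464.25754079, 237.7197319 ],
       [  0.        ,   0.        ,   1.        ]]), 'dist_coeffs': array([-0.023599,  0.      ,  0.      ,  0.      ,  0.      ]), 'pose': array([[ 0.00956859, -0.98636937,  0.16426782,  0.41758967],
       [-0.99974735, -0.00609528,  0.02163522, -0.02289514],
       [-0.02033906, -0.16443334, -0.98617848,  1.03419947],
       [ 0.        ,  0.        ,  0.        ,  1.        ]])}
scene {'mtx': array([[619.76081358,   0.        , 317.91424261],
       [  0.        , 619.76081358, 247.2480222 ],
       [  0.        ,   0.        ,   1.        ]]), 'dist_coeffs': array(
[... 229 characters left out ...]
1, -0.76521672,  1.18727195],
       [ 0.        ,  0.        ,  0.        ,  1.        ]])}
{'mtx': array([[409.45146051,   0.        , 319.28506722],
       [  0.        , 409.45146051, 237.63805613],
       [  0.        ,   0.        ,   1.        ]]), 'dist_coeffs': array([-0.02437696,  0.        ,  0.        ,  0.        ,  0.        ]), 'T_tool_cam': array([[-5.79488627e-04, -9.55179868e-01, -2.96025477e-01,
         8.10985989e-02],
       [ 9.99999821e-01, -5.96872938e-04, -3.16442675e-05,
        -2.53859776e-04],
       [-1.46463629e-04, -2.96025443e-01,  9.55180044e-01,
         2.03415813e-02],
       [ 0.00000000e+00,  0.00000000e+00,  0.00000000e+00,
         1.00000000e+00]])}
```

View pics/top0.png

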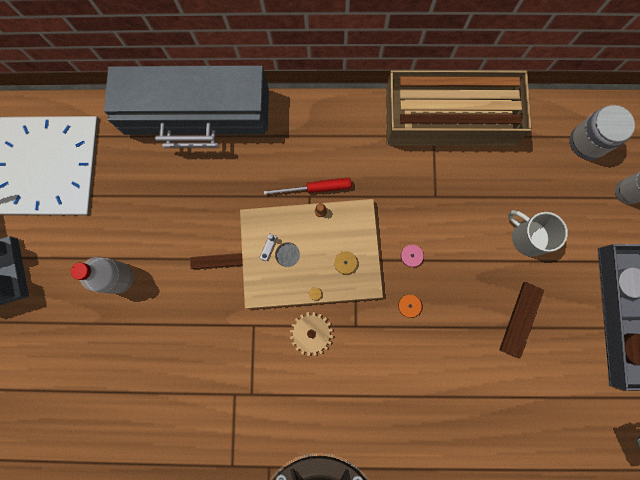

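View pics/scene0.png

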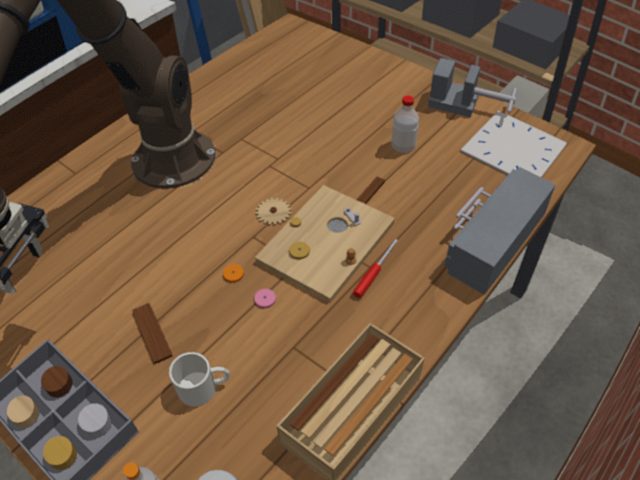

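```bash
cat > h.py <<'E'
import numpy as np, cv2
from cell import arm
from scipy.spatial.transform import Rotation as R
def cam(n,s=None):
    c=arm.camera_info(n)
    if n=="wrist":
        T=np.eye(4);T[:3,:3]=R.from_rotvec(s["ee_rot"]).as_matrix();T[:3,3]=s["position"]
        return c["mtx"],c["dist_coeffs"],T@c["T_tool_cam"]
    return c["mtx"],c["dist_coeffs"],c["pose"]
def ray(uv,z,C):
    K,d,P=C
    p=cv2.undistortPoints(np.array(uv,float).reshape(-1,1,2),K,d).reshape(-1,2)
    v=np.c_[p,np.ones(len(p))]@P[:3,:3].T
    return P[:3,3]+v*((z-P[2,3])/v[:,2])[:,None]
def proj(X,C):
    K,d,P=C; Q=np.linalg.inv(P)
    return cv2.projectPoints(np.array(X,float).reshape(-1,3),cv2.Rodrigues(Q[:3,:3])[0],Q[:3,3],K,d)[0].reshape(-1,2)
def state():
    s=arm.observe(); print('t',round(s['clock'],2),'pos',np.round(s['position'],4),'rot',np.round(s['ee_rot'],3),'F',np.round(s['force'],1),'w',round(s['width'],3)); return s
E
python3 - <<'E'
import cv2
im=cv2.imread("pics/top0.png")[190:320,230:400]
cv2.imwrite("pics/top0z.png",cv2.resize(im,None,fx=4.7,fy=4.6,interpolation=cv2.INTER_CUBIC)) if 0 else cv2.imwrite("pics/top0z.png",cv2.resize(im,(680,520),interpolation=cv2.INTER_CUBIC))
E
```

```text
(no output)
```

View pics/top0z.png

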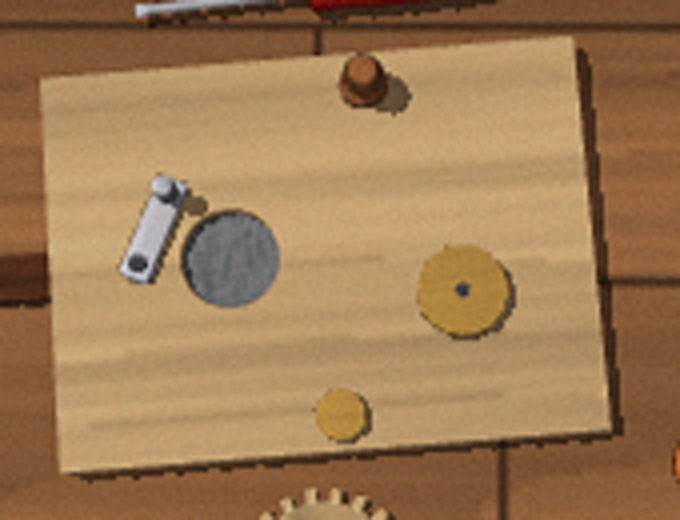

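```bash
python3 - <<'E'
from h import *
C=cam("top")
z=lambda p:(np.array(p,float)+.5)/4+[230,190]-.5
co=ray(z([(41,78),(574,37),(612,432),(62,473)]),.022,C)[:,:2]
# board coords: TL=+x,+y ; TR=+x,-y; BR=-x,-y; BL=-x,+y
b=np.array([(110,150),(110,-150),(-110,-150),(-110,150)])/1e3
m=co.mean(0);U,S,V=np.linalg.svd((co-m).T@b);Rm=U@V
print('centre',m,'yaw',np.arctan2(Rm[1,0],Rm[0,0]),'res mm',(co-m-b@Rm.T)*1e3)
def show(n,uv,h):
    w=ray(z([uv]),h,C)[0,:2];print(n,w.round(4),'board',((w-m)@Rm*1e3).round(1))
show('disc',(463,290),.032);show('recess',(231,258),.022);show('pivot',(138,262),.0295);show('post',(163,185),.0575)
show('small',(341,414),.032);show('finial',(364,68),.065)
E
```

```text
centre [0.55301646 0.02440723] yaw 0.08464731745250564 res mm [[ 0.16301825  0.10826232]
 [-0.27177699  0.51017489]
 [-0.27363267  0.4930265 ]
 [ 0.38239141 -1.11146371]]
disc [ 0.5312 -0.053 ] board [-28.3 -75.3]
recess [0.5491 0.0743] board [ 0.3 50. ]
pivot [0.5456 0.1244] board [  1.  100.3]
post [0.5836 0.1082] board [37.6 80.9]
small [0.4638 0.0123] board [-89.9  -4.5]
finial [0.6465 0.001 ] board [ 91.2 -31.2]
```

```bash
cat >> h.py <<'E'
m=np.array([.5530,.0244]);yaw=.0846
Rb=np.array([[np.cos(yaw),-np.sin(yaw)],[np.sin(yaw),np.cos(yaw)]])
def b2w(p): return m+Rb@(np.array(p)/1e3)
def w2b(w): return (np.array(w)[:2]-m)@Rb*1e3
def to(target,xang=None):
    s=state();T=R.from_rotvec(s["ee_rot"]).as_matrix()
    d=T.T@(np.array(target)-s["position"])*1e3
    a=np.arctan2(T[1,0],T[0,0]);tw=None if xang is None else -((xang-a+np.pi)%(2*np.pi)-np.pi)
    print('shift',d.round(1),'twist',tw,'tilt',T[:,2].round(4))
E
python3 - <<'E'
from h import *
d=np.array([.5312,-.053]);r=b2w((0,50));u=(r-d)/np.linalg.norm(r-d);print(r,u,np.arctan2(u[1],u[0]))
p=d-.047*u
to([*p,.36],np.arctan2(u[1],u[0]))
E
```

```text
[0.54877504 0.07422118] [0.13684596 0.99059234] 1.4335196138834259
t 0.1 pos [ 0.2304 -0.5807  0.404 ] rot [-3.084e+00 -5.900e-01  1.000e-03] F [-1.1  0.3  0.1] w 0.999
shift [ 451.  -338.6   44.4] twist -1.0557779458185133 tilt [-6.0e-04  1.2e-03 -1.0e+00]
```

move_arm --pt "45 -34 4 -0.1" --pt "90 -68 9 -0.2" --pt "135 -102 13 -0.31" --pt "180 -135 18 -0.42" --pt "226 -169 22 -0.53" --pt "271 -203 27 -0.63" --pt "316 -237 31 -0.74" --pt "361 -271 36 -0.85" --pt "406 -305 40 -0.95" --pt "451 -338.6 44.4 -1.056" --pt "451 -338.6 44.4 -1.056" --pt "451 -338.6 44.4 -1.056" --pt "451 -338.6 44.4 -1.056" --grip 30

```text
clock: 1.72
position: [0.5243, -0.1014, 0.3602]
ee_rot: [2.371, 2.061, -0.002]
force: [-0.3, -0.1, -0.3]
width: 0.326
```

```bash
python3 - <<'E'
from h import *
d=np.array([.5312,-.053]);r=b2w((0,50));u=(r-d)/np.linalg.norm(r-d)
to([*(d-.047*u),.203],np.arctan2(u[1],u[0]))
s=arm.observe();im=arm.get_image("wrist");cv2.imwrite("pics/w1.png",im[:,:,::-1])
C=cam("wrist",s)
print('disc',proj([*d,.032],C),'recess',proj([*r,.022],C), 'post',proj([*b2w((37.3,80.6)),.0575],C))
E
```

```text
t 1.73 pos [ 0.5243 -0.1014  0.3602] rot [ 2.371e+00  2.061e+00 -2.000e-03] F [-0.3 -0.1 -0.3] w 0.326
shift [  2.    0.3 157.2] twist -0.0025379251862744923 tilt [-6.e-04 -8.e-04 -1.e+00]
disc [[318.92643824 155.64436328]] recess [[318.31490666 -36.97719428]] post [[ 369.635374   -132.94953502]]
```

View pics/w1.png

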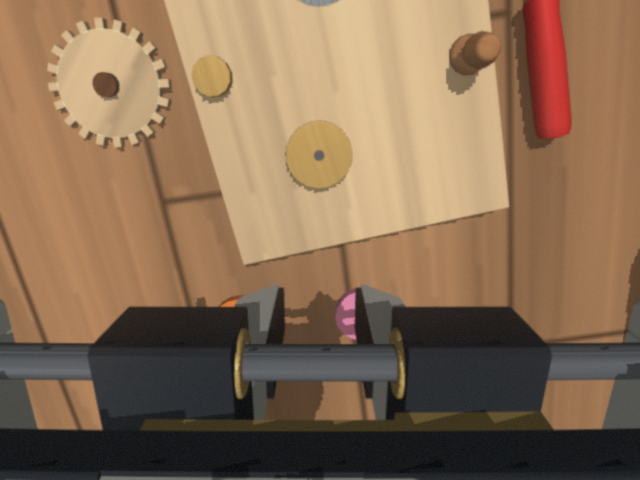

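The wrist picture shows the disc's dot at (319,156), exactly where predicted, with the recess edge at (320,3). I'll go down behind the disc next.

move_arm --pt "1 0.3 40 -0.002" --pt "2 0.3 80 -0.002" --pt "2 0.3 110 -0.002" --pt "2 0.3 135 -0.002" --pt "2 0.3 150 -0.002" --pt "2 0.3 157 -0.002" --pt "2 0.3 157 -0.002" --pt "2 0.3 157 -0.002"

```text
clock: 2.78
position: [0.5258, -0.098, 0.2041]
ee_rot: [2.366, 2.066, 0.001]
force: [-0.7, 0.4, 0.6]
width: 0.325
```

```bash
python3 - <<'E'
from h import *
d=np.array([.5312,-.053]);r=b2w((0,50));u=(r-d)/np.linalg.norm(r-d)
to([*(r-.0295*u),.203],np.arctan2(u[1],u[0]))
s=arm.observe();im=arm.get_image("wrist");cv2.imwrite("pics/w2.png",im[:,:,::-1])
E
```

```text
t 2.77 pos [ 0.5258 -0.098   0.2041] rot [2.366e+00 2.066e+00 1.000e-03] F [-0.7  0.4  0.6] w 0.325
shift [144.3  -0.5   1.1] twist 0.0020430443929693176 tilt [ 1.3e-03 -3.0e-04 -1.0e+00]
```

View pics/w2.png

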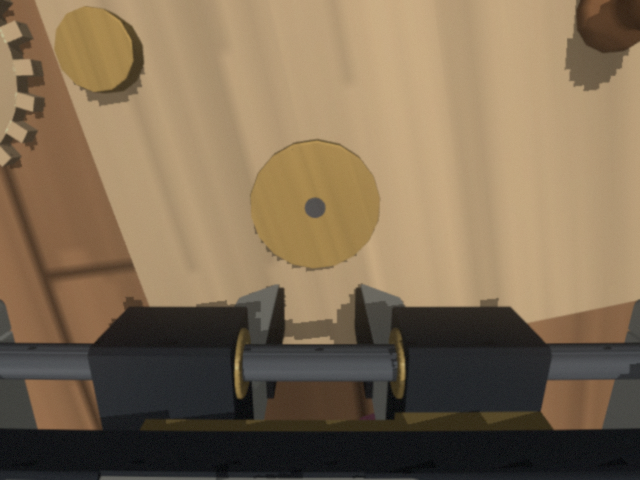

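move_arm --pt "6 -0.5 1 0" --pt "11 -0.5 1 0" --pt "16 -0.5 1 0" --pt "22 -0.5 1 0" --pt "29 -0.5 1 0" --pt "36 -0.5 1 0" --pt "43 -0.5 1 0" --pt "50 -0.5 1 0" --pt "57 -0.5 1 0" --pt "64 -0.5 1 0" --pt "71 -0.5 1 0" --pt "78 -0.5 1 0" --pt "85 -0.5 1 0" --pt "92 -0.5 1 0" --pt "99 -0.5 1 0" --pt "105 -0.5 1 0" --pt "110 -0.5 1 0" --pt "114 -0.5 1 0" --pt "116 -0.5 1 0" --pt "116 -0.5 1 0"

```text
clock: 5.32
position: [0.5406, 0.0172, 0.2023]
ee_rot: [-2.366, -2.067, -0.0]
force: [0.4, -0.9, 0.4]
width: 0.327
```

```bash
python3 - <<'E'
from h import *
d=np.array([.5312,-.053]);r=b2w((0,50));u=(r-d)/np.linalg.norm(r-d)
to([*(r-.0295*u),.203],np.arctan2(u[1],u[0]))
s=arm.observe();im=arm.get_image("wrist");cv2.imwrite("pics/w3.png",im[:,:,::-1])
print(proj([*r,.022],cam("wrist",s)))
E
```

```text
t 5.33 pos [0.5406 0.0172 0.2023] rot [-2.366 -2.067 -0.   ] F [ 0.4 -0.9  0.4] w 0.327
shift [28.1  0.4 -0.7] twist 0.0024076532223826774 tilt [ 1.e-04  1.e-04 -1.e+00]
[[318.94978211 173.42682283]]
```

View pics/w3.png

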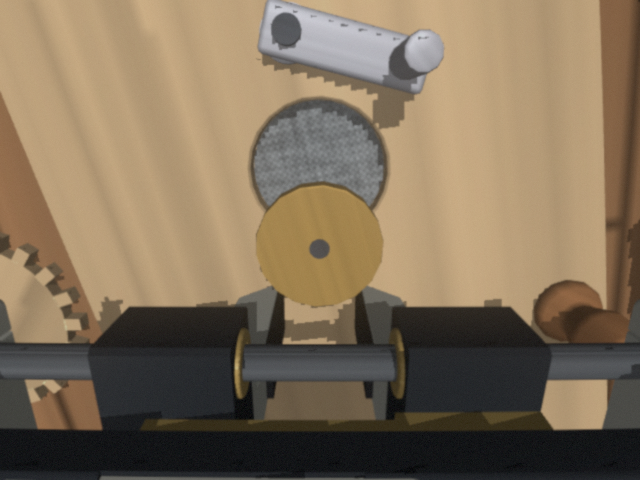

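The disc is cupped squarely, with its dot at (319,248). The recess is straight ahead at (319,164).

move_arm --pt "5 0.3 -0.5 0" --pt "10 0.3 -0.5 0" --pt "14 0.3 -0.5 0" --pt "18 0.3 -0.5 0" --pt "21 0.3 -0.5 0" --pt "24 0.3 -0.5 0" --pt "26 0.3 -0.5 0" --pt "28 0.3 -0.5 0" --pt "29 0.3 -0.5 0" --pt "29.5 0.3 -0.5 0" --pt "29.5 0.3 -0.5 0"

```text
clock: 6.75
position: [0.5449, 0.0463, 0.2028]
ee_rot: [2.366, 2.066, 0.0]
force: [0.6, -0.1, 0.3]
width: 0.326
```

```bash
python3 - <<'E'
from h import *
s=state();im=arm.get_image("wrist");cv2.imwrite("pics/w4.png",im[:,:,::-1])
r=b2w((0,50));print(proj([*r,.022],cam("wrist",s)),w2b(s['position']))
E
```

```text
t 6.75 pos [0.5449 0.0463 0.2028] rot [2.366 2.066 0.   ] F [ 0.6 -0.1  0.3] w 0.326
[[318.16389092 244.45438951]] [-6.26722227 22.50432125]
```

View pics/w4.png

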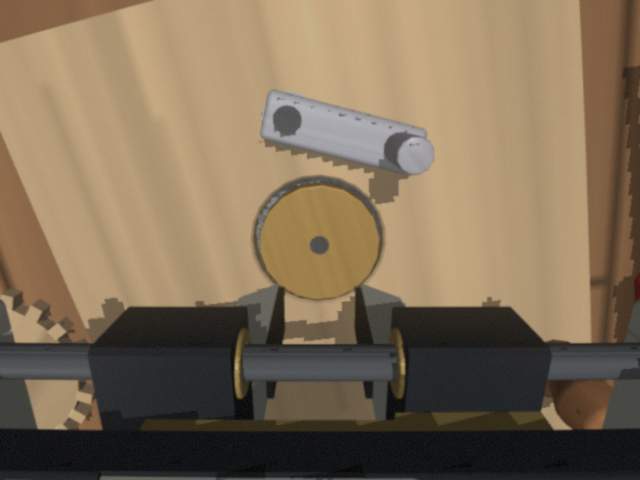

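move_arm --pt "1.5 0 0 0" --pt "3 0 0 0" --pt "3 0 0 0" --pt "-6 0 0 0" --pt "-15 0 -5 0" --pt "-25 0 -30 0" --pt "-35 0 -60 0" --pt "-40 0 -70 0" --pt "-40 0 -70 0"

```text
clock: 7.92
position: [0.5395, 0.0058, 0.2733]
ee_rot: [2.367, 2.064, 0.001]
force: [0.8, 0.2, 0.0]
width: 0.328
```

```bash
python3 - <<'E'
from h import *
s=state();im=arm.get_image("wrist");cv2.imwrite("pics/w5.png",im[:,:,::-1]);C=cam("wrist",s)
r=b2w((0,50));print(proj([*r,.022],C))
im=arm.get_image("scene");cv2.imwrite("pics/s5.png",cv2.resize(im[170:310,240:410,::-1],None,fx=4,fy=4,interpolation=cv2.INTER_CUBIC))
E
```

```text
t 7.92 pos [0.5395 0.0058 0.2733] rot [2.367e+00 2.064e+00 1.000e-03] F [0.8 0.2 0. ] w 0.328
[[317.48438738 133.49264766]]
```

View pics/w5.png

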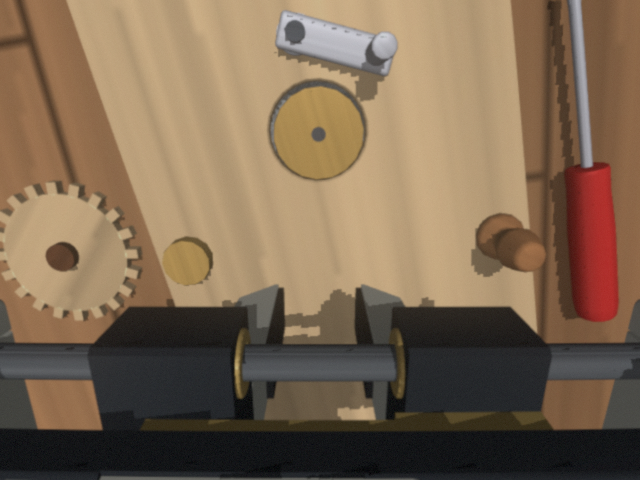

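View pics/s5.png

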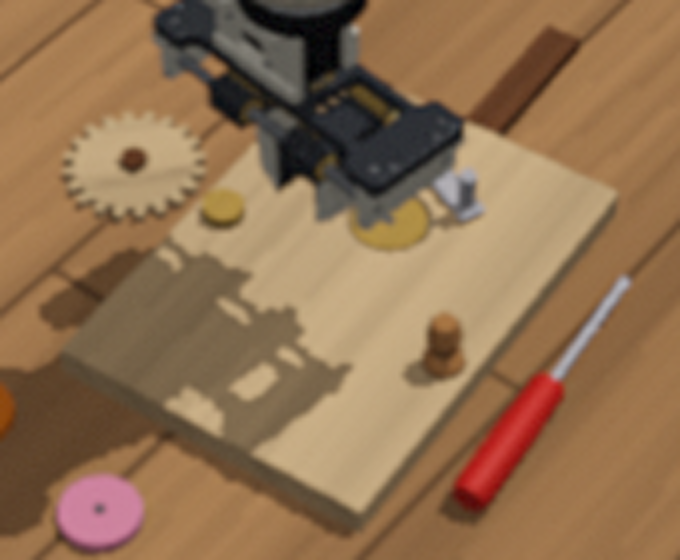

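The disc looks seated: its dot is at (318,134) and the predicted flush position is (317.5,133.5). The gap round it is even. I'll confirm with a light press using closed fingertips.

```bash
python3 - <<'E'
from h import *
to([*b2w((0,48)),.203],1.4335)
print(np.round(arm.observe()['joints'],3))
E
```

```text
t 8.03 pos [0.5391 0.0066 0.2721] rot [-2.366e+00 -2.066e+00  1.000e-03] F [-0.8  1.  -0.7] w 0.329
shift [66.4  1.  69.1] twist 0.0020835439236996933 tilt [-9.e-04 -0.e+00 -1.e+00]
[ 0.162  0.48  -0.37   1.909  0.235  0.796 -0.47 ]
```

move_arm --pt "20 1 0 0" --pt "45 1 0 0" --pt "66 1 10 0" --pt "66 1 30 0" --pt "66 1 50 0" --pt "66 1 62 0" --pt "66 1 67 0" --pt "66 1 69 0" --pt "66 1 70 0" --pt "66 1 71 0" --pt "66 1 72 0" --pt "66 1 72.5 0" --pt "66 1 72.5 0" --grip 0

```text
clock: 9.65
position: [0.5494, 0.0718, 0.2004]
ee_rot: [2.366, 2.066, 0.0]
force: [0.0, 0.1, 0.8]
width: 0.003
```

move_arm --pt "0 0 0.5 0" --pt "0 0 1 0" --pt "0 0 1.5 0" --pt "0 0 1.5 0"

```text
clock: 10.15
position: [0.5493, 0.0719, 0.2003]
ee_rot: [2.366, 2.066, 0.0]
force: [-4.8, -2.1, 19.6]
width: 0.002
```

Contact came at tip height 22.3 mm, so the disc is flush and solid. Next I raise the arm and go to the keeper post.

move_arm --pt "0 0 -5 0" --pt "0 0 -30 0" --pt "0 0 -65 0" --pt "0 0 -75 0" --pt "-30 0 -90 0" --pt "-60 0 -100 0" --pt "-60 0 -100 0" --pt "-60 0 -100 0"

```text
clock: 11.15
position: [0.5411, 0.0128, 0.2983]
ee_rot: [-2.366, -2.066, 0.0]
force: [-0.9, 0.9, 0.3]
width: 0.005
```

```bash
python3 - <<'E'
from h import *
s=state();im=arm.get_image("wrist");cv2.imwrite("pics/w6.png",im[:,:,::-1]);C=cam("wrist",s)
print('rim',proj([*b2w((0,50)),.022],C),'pivot',proj([*b2w((0,100)),.0295],C))
for q in(.4,.45,.48,.52): print(q,proj([*b2w((42*np.cos(q),100-42*np.sin(q))),.0575],C))
q=.48;t=np.array([-np.sin(q),-np.cos(q)])
p=b2w(np.array([42*np.cos(q),100-42*np.sin(q)])-27.5*t)
to([*p,.218],np.pi+np.arctan2(t[1],t[0])+yaw)
E
```

```text
t 11.15 pos [0.5411 0.0128 0.2983] rot [-2.366 -2.066  0.   ] F [-0.9  0.9  0.3] w 0.005
rim [[317.56014709 143.64735542]] pivot [[297.92866408  56.02043428]]
0.4 [[377.82357892  65.03047647]]
0.45 [[376.81319757  69.41300149]]
0.48 [[376.11267025  72.00761737]]
0.52 [[375.07057853  75.42199388]]
t 11.2 pos [0.5411 0.0133 0.2983] rot [-2.365 -2.067  0.   ] F [-0.1  0.2  0.4] w 0.004
shift [125.9  36.4  80.3] twist 0.26127241890154007 tilt [-8.e-04  6.e-04 -1.e+00]
```

View pics/w6.png

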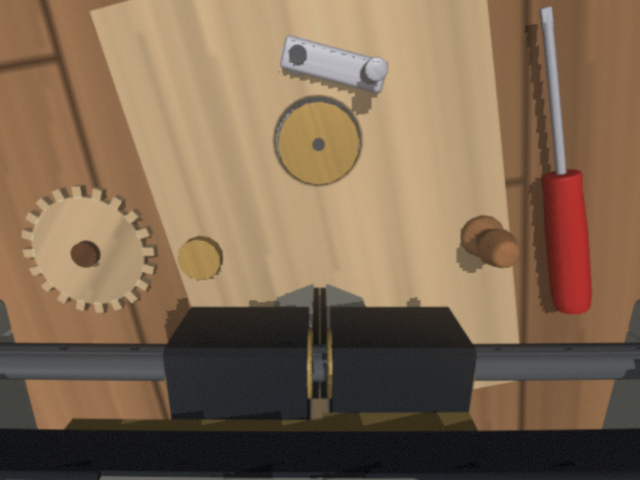

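The post top is at (375,69), giving q≈0.46, and the pivot is at (297,55). The disc's dot at (318,144) matches flush.

move_arm --pt "40 12 0 0.09" --pt "85 25 0 0.18" --pt "126 36.4 0 0.261" --pt "126 36.4 0 0.261" --pt "126 36.4 30 0.261" --pt "126 36.4 60 0.261" --pt "126 36.4 75 0.261" --pt "126 36.4 80 0.261" --pt "126 36.4 80 0.261"

```text
clock: 12.32
position: [0.5945, 0.1325, 0.2192]
ee_rot: [2.615, 1.741, 0.001]
force: [0.3, -0.1, 0.7]
width: 0.003
```

```bash
python3 - <<'E'
from h import *
s=state();print(w2b(s['position']),np.round(s['joints'],3))
T=R.from_rotvec(s["ee_rot"]).as_matrix();a0=np.arctan2(T[1,0],T[0,0])
for q in [.40,.46,.6,.75,.9,1.05,1.2,1.35,1.45,1.52,1.57,1.6,1.63]:
    t=np.array([-np.sin(q),-np.cos(q)]);p=b2w(np.array([42*np.cos(q),100-42*np.sin(q)])-15.5*t)
    d=T.T@(np.array([*p,.218])-s['position'])*1e3
    a=np.pi+np.arctan2(t[1],t[0])+yaw
    print(q,d.round(1),round(-((a-a0+np.pi)%(2*np.pi)-np.pi),3))
im=arm.get_image("wrist");cv2.imwrite("pics/w7.png",im[:,:,::-1])
E
```

```text
t 12.32 pos [0.5945 0.1325 0.2192] rot [2.615e+00 1.741e+00 1.000e-03] F [ 0.3 -0.1  0.7] w 0.003
[ 50.44014911 104.19165485] [-0.111  0.631 -0.286  1.777  0.243  0.767 -0.917]
0.4 [-8.2 -2.2  1.2] -0.081
0.46 [-10.7  -1.1   1.2] -0.021
0.6 [-16.6   0.8   1.2] 0.119
0.75 [-23.3   1.8   1.2] 0.269
0.9 [-30.    1.9   1.2] 0.419
1.05 [-36.6   0.9   1.2] 0.569
1.2 [-43.1  -1.    1.2] 0.719
1.35 [-49.1  -3.8   1.2] 0.869
1.45 [-52.9  -6.2   1.2] 0.969
1.52 [-55.4  -8.1   1.2] 1.039
1.57 [-57.1  -9.6   1.2] 1.089
1.6 [-58.1 -10.5   1.2] 1.119
1.63 [-59.  -11.5   1.2] 1.149
```

View pics/w7.png

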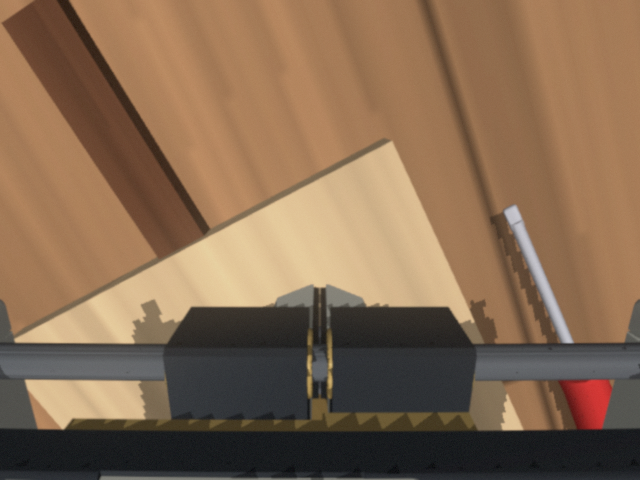

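move_arm --pt "-5 -1.5 1.2 -0.02" --pt "-10.7 -1.1 1.2 -0.02" --pt "-14 0 1.2 0.05" --pt "-16.6 0.8 1.2 0.12" --pt "-20 1.4 1.2 0.195" --pt "-23.3 1.8 1.2 0.27" --pt "-26.6 1.9 1.2 0.345" --pt "-30 1.9 1.2 0.42" --pt "-33.3 1.5 1.2 0.495" --pt "-36.6 0.9 1.2 0.57" --pt "-40 0 1.2 0.645" --pt "-43.1 -1 1.2 0.72" --pt "-46.1 -2.4 1.2 0.795" --pt "-49.1 -3.8 1.2 0.87" --pt "-51 -5 1.2 0.92" --pt "-52.9 -6.2 1.2 0.97" --pt "-54.6 -7.5 1.2 1.015" --pt "-54.6 -7.5 1.2 1.015"

```text
clock: 14.62
position: [0.5663, 0.0848, 0.2179]
ee_rot: [3.132, 0.25, 0.001]
force: [0.7, 1.1, 0.1]
width: 0.005
```

```bash
python3 - <<'E'
from h import *
s=state();print(w2b(s['position']),np.round(s['joints'],3))
T=R.from_rotvec(s["ee_rot"]).as_matrix();a0=np.arctan2(T[1,0],T[0,0])
for q in [1.5,1.54,1.57,1.6,1.63,1.66]:
    t=np.array([-np.sin(q),-np.cos(q)]);p=b2w(np.array([42*np.cos(q),100-42*np.sin(q)])-15.5*t)
    d=T.T@(np.array([*p,.218])-s['position'])*1e3
    a=np.pi+np.arctan2(t[1],t[0])+yaw
    print(q,d.round(1),round(-((a-a0+np.pi)%(2*np.pi)-np.pi),3))
im=arm.get_image("top");cv2.imwrite("pics/t8.png",cv2.resize(im[190:320,230:400,::-1],(680,520),interpolation=cv2.INTER_CUBIC))
im=arm.get_image("scene");cv2.imwrite("pics/s8.png",cv2.resize(im[170:310,240:410,::-1],None,fx=4,fy=4,interpolation=cv2.INTER_CUBIC))
E
```

```text
t 14.62 pos [0.5663 0.0848 0.2179] rot [3.132e+00 2.500e-01 1.000e-03] F [0.7 1.1 0.1] w 0.005
[18.36088465 59.02489451] [-0.23   0.569 -0.016  1.889  0.014  0.683 -1.666]
1.5 [ 0.1 -0.2 -0.1] 0.004
1.54 [-1.6  0.4 -0.1] 0.044
1.57 [-2.9  0.8 -0.1] 0.074
1.6 [-4.2  1.1 -0.1] 0.104
1.63 [-5.5  1.5 -0.1] 0.134
1.66 [-6.8  1.7 -0.1] 0.164
```

View pics/s8.png

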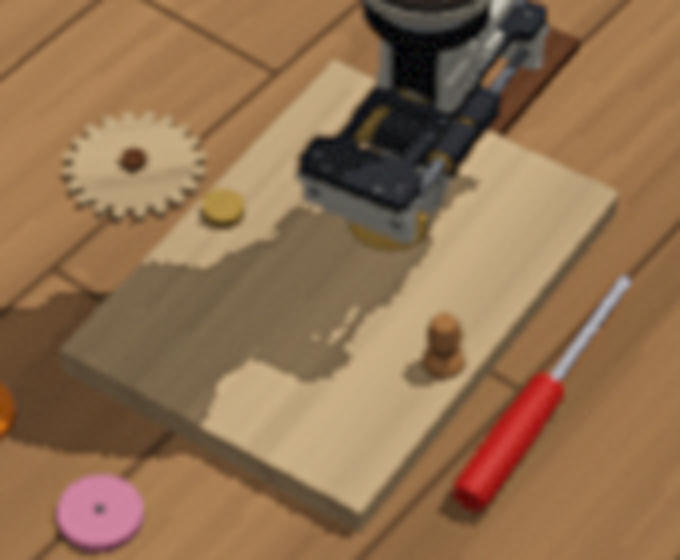

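The post isn't visible behind the gripper. I'll continue to the stop and watch the force.

move_arm --pt "-1.6 0.4 0 0.044" --pt "-2.9 0.8 0 0.074" --pt "-3.5 0.8 0 0.074" --pt "-4 0.8 0 0.074" --pt "-4 0.8 0 0.074"

```text
clock: 15.35
position: [0.5632, 0.0834, 0.2179]
ee_rot: [-3.139, -0.135, -0.003]
force: [5.0, -0.7, -0.9]
width: 0.007
```

move_arm --pt "-0.5 0 0 0" --pt "-1 0 0 0" --pt "-1 0 0 0"

```text
clock: 15.72
position: [0.5628, 0.0834, 0.218]
ee_rot: [-3.138, -0.135, -0.005]
force: [8.3, 0.3, -3.2]
width: 0.003
```

The force climbed to 8 N against the 1–1.5 N needed to move it, so the keeper is at its stop. I'll back away and check.

move_arm --pt "3 0 0 0" --pt "10 0 0 0" --pt "18 0 -10 0" --pt "22 0 -50 0" --pt "40 0 -100 0" --pt "80 0 -120 0" --pt "120 0 -120 0" --pt "120 0 -120 0" --pt "120 0 -120 0"

```text
clock: 16.85
position: [0.6806, 0.0937, 0.3374]
ee_rot: [3.139, 0.135, -0.002]
force: [-0.4, -0.3, -0.1]
width: 0.007
```

```bash
python3 - <<'E'
from h import *
s=state();C=cam("wrist",s);im=arm.get_image("wrist");cv2.imwrite("pics/w9.png",im[:,:,::-1])
for q in (1.5,1.57):print(q,proj([*b2w((42*np.cos(q),100-42*np.sin(q))),.0575],cam("top")))
im=arm.get_image("top");cv2.imwrite("pics/t9.png",cv2.resize(im[190:320,230:400,::-1],(680,520),interpolation=cv2.INTER_CUBIC))
im=arm.get_image("scene");cv2.imwrite("pics/s9.png",cv2.resize(im[170:310,240:410,::-1],None,fx=4,fy=4,interpolation=cv2.INTER_CUBIC))
E
```

```text
t 16.85 pos [0.6806 0.0937 0.3374] rot [ 3.139e+00  1.350e-01 -2.000e-03] F [-0.4 -0.3 -0.1] w 0.007
1.5 [[281.95281487 251.03153241]]
1.57 [[282.08625258 252.39281726]]
```

View pics/t9.png

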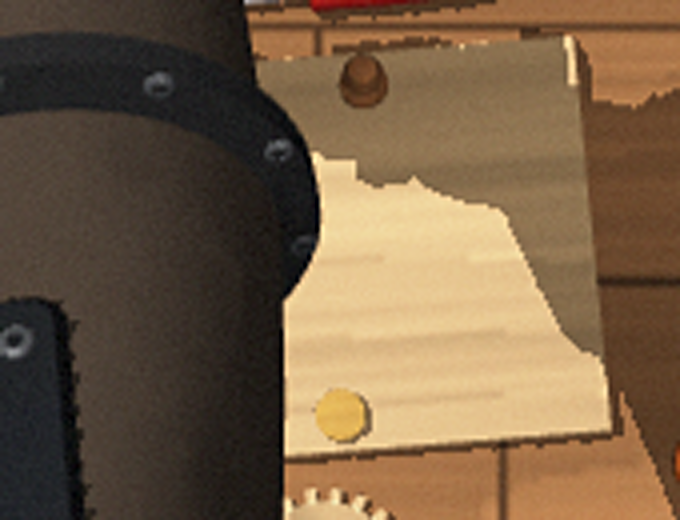

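View pics/s9.png

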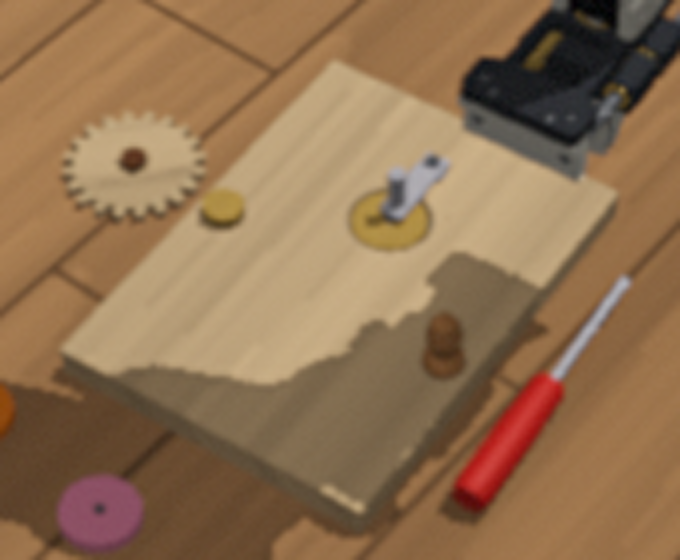

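View pics/w9.png

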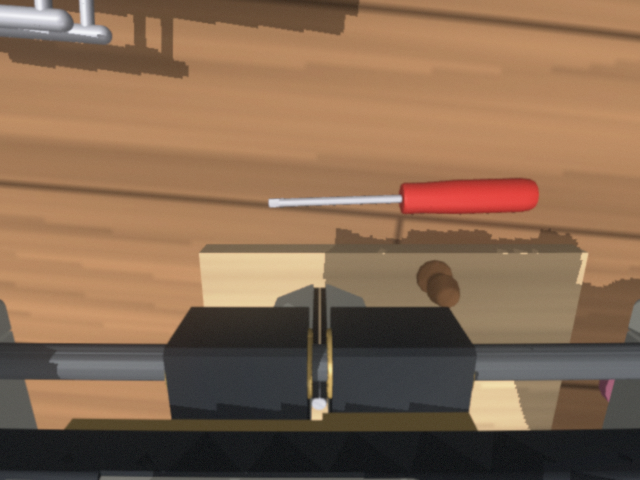

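The scene view shows the disc flush and the keeper over it, with the post top near (397,174) in the zoomed crop. I'll check the angle against that view.

```bash
python3 - <<'E'
from h import *
C=cam("scene")
for q in (1.3,1.4,1.5,1.57,1.6):print(q,((proj([[*b2w((42*np.cos(q),100-42*np.sin(q))),.0575],[*b2w((51*np.cos(q),100-51*np.sin(q))),.0295],[*b2w((0,100)),.0295]],C)-[240,170])*4).round(0).tolist())
E
```

```text
1.3 [[416.0, 175.0], [411.0, 215.0], [434.0, 159.0]]
1.4 [[409.0, 173.0], [403.0, 213.0], [434.0, 159.0]]
1.5 [[403.0, 171.0], [396.0, 211.0], [434.0, 159.0]]
1.57 [[399.0, 169.0], [391.0, 208.0], [434.0, 159.0]]
1.6 [[397.0, 168.0], [389.0, 207.0], [434.0, 159.0]]
```

```bash
python3 -c "
from cell import arm
print(arm.sign_off())"
```

```text
the job is handed in; nothing more can be done
None
```

The disc is in the recess, flush with the board, and the keeper arm is at its stop over the disc. I handed the job in at about 17 s of the 56 s allowed.

- **Disc:** I pushed it along the board with two spread fingertips until it dropped into the recess. A light press with closed fingertips met it at about 22.3 mm above the bench (board top 22 mm), and it stood about 20 N without giving. In the wrist pictures its centre dot was within about 1 px of the flush position.
- **Keeper:** I pushed it round by its post. At the end the force rose to about 8 N with almost no movement, against the 1–1.5 N that moves it. The last scene picture puts its angle at about 1.57 rad, with a few pixels' uncertainty in the zoomed view.
- **Everything else:** The small disc, finial, gear, screwdriver and pink look-alike appear unmoved. The last views did not take in the solvent bottle, mug and offcut, and showed only an edge of the orange look-alike. The arm was planned to pass well clear of them.
- **Check that failed:** In the last overhead picture the arm hid the recess and keeper, and the gripper blocked the wrist view. The final visual check therefore rests on the scene camera alone, with the force readings.

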